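Cap the mixing beaker and press it onto the bench mixer

ROBOT

A 7-joint arm with a two-finger parallel gripper is mounted at the origin on the work surface; the furniture and walls round the work are solid. World frame = base frame: x ahead of the robot, y to its left, z up, the work surface at z = 0. Lengths are in m, angles in rad, forces in N, time in s.
With the tool pointing down it reaches from about 0.4 to 0.875 m from the base axis. Payload 19.3 kg.
Tool frame: the origin (TCP) lies midway between the tips of the shut fingers; the grasp point (between the pads) lies 19 mm behind it; z points along the fingers, y is the line along which they close (so a half turn about z gives the same grasp; the last joint's range is limited). The gripper opens to 85 mm and grips with 20 to 120 N. Pads are 22 mm wide; open, the fingers measure 114 mm over their backs; the gripper's body (76 mm by 85 mm) begins 54 mm behind the grasp point. The pads swing forward as they close: fully open they stand 13 mm farther back than shut.
Start: joints at [1.146, 0.521, -0.036, 1.599, 0.021, 1.021, -0.113], TCP at [0.217, -0.586, 0.193] pointing down, gripper open.
Joint ranges: [-2.91, 2.91], [-0.3, 2.13], [-1.5, 1.42], [0.17, 2.43], [-1.26, 4.41], [0.16, 1.93], [-2.52, 2.52]. Speed limits (rad/s): [1.89, 1.89, 2.39, 2.39, 3.01, 3.01, 3.01].

INTERFACE

Orientations are given as [roll, pitch, yaw] about the fixed x, y, z axes, in that order (R = Rz(yaw) Ry(pitch) Rx(roll)).
In Python, from workcell import * gives the robot as it stands.
- The arm moves only by the shell command python3 -m creep 'ROWS' [FORCE]. ROWS is JSON, a list that holds one entry, the list of rows, each a list of 7 numbers: the closure, from -1 (fully open) to 1 (shut), then the shift along the tool's x, y, z in m, then the turn, a rotation vector about the tool's x, y, z in degrees. A call has 1 to 10 rows; each row shifts and turns the commanded pose from where the row before left it, along the tool's axes as they then stand; what a row does not reach is not made up. A row lasts 1/10 s, in which the tool goes at most 50 mm and 8.59 degrees, less where a joint would pass 70% of its speed; a pose out of reach is approached as far as the arm can. A call is refused whole if a number of a shift passes 0.05 or a number of a turn 8.59, either way. A call with a gripper value outside its range is refused whole. The fingers move at their own pace and stop on an object; FORCE is the grip in N (left out, the last holds). Time passes only in rows, so rows that do not move let the fingers close. It gives the time, the measured TCP pose, the force, the opening and the grip force at its end, in the units of the state.
- observe(): the state, without advancing time (a new reading comes with each control period).
- grab_frame(name): name is "scene" or "top" or "wrist"; returns a dict with "image" (420x560x3 uint8, red, green, blue), "range_z" (420x560 float32, m along the optical axis (not along the pixel's ray), 0 where there is no reading), "fx", "fy", "cx", "cy" (pixels), "R" (3x3) and "t" (3): a world point X has camera coordinates R X + t; the wrist camera has in their place "T_tool_cam" (4x4, takes a point from camera to tool coordinates, whose origin is the TCP and whose axes are the flange's). Camera axes: x right, y down, z forward; pixel columns grow to the right and rows downward; lengths in m; the calibration is good to about 2 mm. A picture is of the moment at which its call begins: read the wrist's pose just before it.
- job_done(): hands the job in; it is judged then, once.
Trained networks look in a picture, given as the dict that the camera call returned (one of the last four; its "shot" number tells which), for a name from the list of things; names that differ only in an ending like _2 or _b are one class to them, and where a whole thing is asked for, a point or a joint stands for the part that bears it (a point fixed in the world has none). Each returns a list of dicts, best first, with "confidence" (0 to 1); they miss things now and then, are a little off and sometimes report something else, mostly with a low value. They report only what shows in the picture. A call takes as long as a camera call. They do not tell look-alikes from the thing itself.
- find_in(picture, thing): "extent" ([centre column, centre row, width, height] in pixels, round what is visible of it).
- outline_of(picture, thing): "region" (420x560 bool, what is visible of it) and "extent" ([centre column, centre row, width, height] in pixels, round what is visible of it).
- tip_of(picture, thing): "position" ([column, row] in pixels: a listed point, or the origin of a listed thing).
The state is a dict: "clock": time; "qpos": joint angles; "qd": joint speeds; "joint_efforts": joint torques, N m; "position": TCP position; "tool_rot": TCP orientation; "force": force on the tool from outside, world axes, zero at the start; "moment": the same for the moment, N m; "grip_width": finger opening in m; "finger_force": force on a finger pad.
Only numpy, scipy, OpenCV 4.12 (cv2) and the standard library are available. Lean on these libraries where they do the work, as an engineer would, in place of code of your own. Each camera call takes 0.05 s, during which the arm holds its last target. There are 200 camera calls.

TASK

Screw the beaker's cap shut, clockwise to its stop, while the beaker still sits in its stand; then lift the beaker out and, keeping it upright, carry it to the bench mixer. Turn it until its four foot ribs drop into the four slots of the mixer's collar, and push it down against the spring until it is fully home. Finish still gripping the beaker and pressing it down (the job ends with your hand on it, not let go), and leave the water pot, ink bottle and roll of tape where they are.

Things in the scene. Friction and masses are not known exactly. Their poses are not given: they have to be found in the camera images.
- stand: low fixed dark steel docking stand: a disc 108 mm across and 8 mm high carrying a castellated collar (bore 64 mm, outside 84 mm, top at 30 mm) with four slots 14 mm wide at its +x, +y, -x and -y sides, cut through to the outside. The beaker's foot stands on its floor, 8 mm up, its ribs in the slots with 2 mm play each side, so the stand keeps it from turning. Origin at the centre of the underside, z up; its position and yaw vary, and stand and mixer may change places
- mixer: fixed round grey motor base of a bench mixer, 136 mm across and 46 mm high, with a dark steel collar on top like the stand's: bore 64 mm, outside 84 mm, top at 75 mm, four slots 14 mm wide at its +x, +y, -x and -y sides (open to the outside), 29 mm deep. The beaker fits with any of its ribs in any slot. A small black speed dial is on its -x side. Origin at the centre of the underside, z up; its position and yaw vary
- mixer_mouth (a point): centre of the mixer collar's mouth, level with the collar's top, 75 mm above the table; axes as the mixer's
- drive_plate (a joint): the sprung rubber drive plate in the mixer's collar, 54 mm across: 0 = up (its top 17 mm below the collar's top), 0.008 m = fully pressed down, at its stop. It takes about 4 N to start it moving and 10 N to hold it fully down; the beaker's weight alone does not move it and it springs back when let go
- beaker_mid (a point): the white mixing beaker (round, 61 mm across, 114 mm tall with its cap, about 0.19 kg), at its centre, 57 mm above its underside; z up, x and y axes point through its four foot ribs. The ribs are 10 mm wide, reach out to 38 mm from the axis and run from 4 to 34 mm above the underside, with pointed lower ends. Its straight side ends at 54 mm and a shoulder narrows to the neck at 70 mm
- beaker_foot (a point): centre of the beaker's flat underside; axes as beaker_mid. In the stand it is 8 mm above the table; resting on the mixer's drive plate 58 mm; pressed fully home 50 mm
- cap_grip (a point): centre of the beaker's grey ribbed screw cap (45 mm diameter, 40 mm tall, from 74 to 114 mm above the beaker's underside), on the beaker's axis 94 mm above its underside; the place to grip, also for carrying. A white ridge on the cap's top points along the cap's x axis; it turns with the cap
- cap (a joint): turn of the cap on the beaker (captive, it does not come off): 0 = shut, at its stop, the ridge on its top in line with the small mark on the beaker's shoulder above the +x rib; grows as it is unscrewed counter-clockwise seen from above, to 1.4 rad. Starts 0.6 to 1.1 rad open; stiff, it takes 0.12 N m to turn and stays where it is left, also when the beaker is carried by the cap
- desk_chest: fixed wooden chest of drawers, 223 mm tall, further back between the places of stand and mixer. From its origin (middle of its underside) it reaches 127 mm towards the robot (to x = 0.506 m), 99 mm to +y and 85 mm to -y; a half-open top drawer, 147 to 210 mm up, reaches 161 mm to -y. Carry the beaker past in front of it or above it
- water_pot: loose turquoise plastic pot, 78 mm across, 85 mm tall, a bystander; origin at the centre of its underside
- ink_bottle: loose dark ink bottle with a white cap, 44 mm across, 92 mm tall, a bystander; origin at the centre of its underside
- masking_tape: loose roll of cream masking tape lying flat, 96 mm across, 24 mm tall, a bystander; origin at the centre of its underside
Things that resemble listed ones, but are neither listed nor needed, are in the scene too. What is shaped like the mixer but purple is not meant. What is shaped like the part that bears beaker_mid but green is not meant.

How it is judged:
By the outcome, as a careful person would: the job done as asked, in the order asked, and still so for the second after the job is handed in, while the arm keeps its last pose, push and grip.
It also fails if it takes over 48 s, if anything falls off the work surface, if the arm or the gripper's body presses on something with over 40 N, if the wrist force passes 120 N, or if a joint passes its speed limit or range.

## Working session

There is one attempt and no reset: what is moved stays moved. The work goes in short steps, Python scripts to look and compute and a shell command to move; the robot and the scene stay as the last step left them, time stands still between calls to the robot, and variables do not carry over. Pictures are saved under pics/ and viewed, at most 10 in all, crops included, and the job is handed in when it is done.

```bash
mkdir -p pics
cat > h.py <<'E'
from workcell import *
import numpy as np, cv2
from scipy.spatial.transform import Rotation as Ro
def pts(f,st=None):
    h,w=f["range_z"].shape; u,v=np.meshgrid(np.arange(w),np.arange(h)); z=f["range_z"]
    P=np.stack([(u-f["cx"])/f["fx"]*z,(v-f["cy"])/f["fy"]*z,z],-1)
    if "R" in f: return (P-f["t"])@f["R"]
    T=f["T_tool_cam"]; P=P@T[:3,:3].T+T[:3,3]
    return P@tool(st).T+np.array(st["position"])
def tool(st):
    return Ro.from_euler("xyz",st["tool_rot"]).as_matrix()
def save(f,n): cv2.imwrite("pics/"+n+".png",f["image"][:,:,::-1])
E
python3 - <<'E'
from h import *
s=observe();print(s)
a=grab_frame("scene");b=grab_frame("top")
cv2.imwrite("pics/a.png",np.hstack([cv2.resize(x["image"],(400,300)) for x in(a,b)])[:,:,::-1])
save(b,"top")
for f,n in((a,"scene"),(b,"top")):
  P=pts(f)
  for t in["stand","mixer","beaker_mid","cap_grip","desk_chest","water_pot","ink_bottle","masking_tape","mixer_mouth"]:
    for d in tip_of(f,t)[:3]:
      c,r=map(int,d["position"]); print(n,t,round(d["confidence"],2),c,r,P[min(r,419),min(c,559)].round(3))
E
```

```text
{'clock': 0.0, 'qpos': array([ 1.14578195,  0.52198042, -0.03634214,  1.59994988,  0.02118098,
        1.0210926 , -0.11273538]), 'qd': array([-2.81446848e-03, -9.17985017e-04,  6.52283172e-04,  1.11742886e-03,
       -2.68409906e-04,  1.05535987e-03,  5.19782410e-05]), 'joint_efforts': array([-2.03723270e-03, -9.27117062e+01,  1.97877780e+00, -3.69928014e+01,
        1.77262130e-02,  8.31952697e-03,  3.34299637e-05]), 'position': array([ 0.21699495, -0.58575419,  0.19276732]), 'tool_rot': array([-3.14054756e+00,  4.94179268e-05,  3.54870832e-01]), 'force': array([-0.29228982, -0.61082904, -0.01014435]), 'moment': array([-0.00136895,  0.03272481, -0.03125013]), 'finger_force': 0.0, 'grip_width': 0.08530636956598674}
scene stand 0.86 221 288 [0.395 0.367 0.031]
scene mixer 0.74 370 205 [ 0.43  -0.14   0.047]
scene mixer 0.59 282 275 [0.345 0.219 0.04 ]
scene beaker_mid 0.83 168 296 [0.398 0.497 0.085]
scene beaker_mid 0.79 220 270 [0.401 0.362 0.091]
scene cap_grip 0.88 166 287 [0.402 0.496 0.114]
scene cap_grip 0.64 221 261 [0.401 0.357 0.121]
scene water_pot 0.86 325 247 [0.371 0.06
[... 185 characters left out ...]
uth 0.56 285 254 [0.393 0.18  0.052]
top stand 0.96 198 246 [0.417 0.338 0.12 ]
top mixer 0.79 258 260 [0.379 0.189 0.059]
top mixer 0.75 387 229 [ 0.458 -0.157  0.057]
top beaker_mid 0.95 197 241 [0.43  0.34  0.121]
top beaker_mid 0.83 145 247 [0.416 0.475 0.113]
top beaker_mid 0.46 199 245 [0.42  0.335 0.12 ]
top cap_grip 0.61 196 245 [0.42  0.342 0.123]
top cap_grip 0.53 141 247 [0.416 0.487 0.108]
top water_pot 0.88 311 252 [0.398 0.047 0.054]
top ink_bottle 0.55 347 181 [ 0.572 -0.037  0.172]
top ink_bottle 0.49 202 246 [0.417 0.329 0.11 ]
top masking_tape 0.6 166 189 [0.579 0.45  0.006]
top mixer_mouth 0.96 393 231 [ 0.452 -0.172  0.06 ]
top mixer_mouth 0.96 255 256 [0.389 0.197 0.053]
```

View pics/top.png

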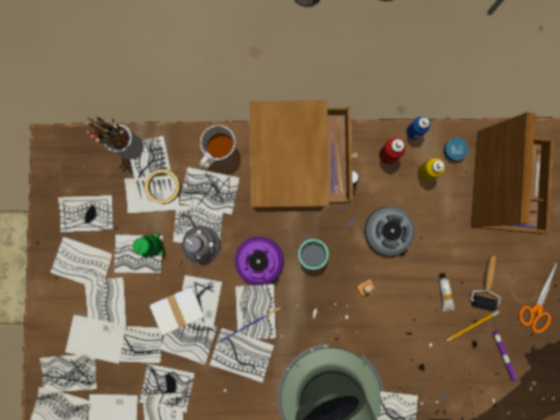

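View pics/a.png

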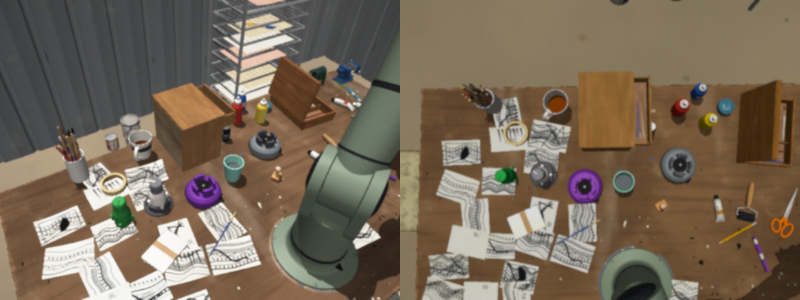

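Candidates in the top picture: the beaker is white-capped at (200,245) in the dark stand, and the look-alike is green at (147,245). The mixer is grey at (389,231), and the look-alike is purple at (259,261). White/grey fits the description for both, so I'm confirming with a crop.

Run:
```python
from h import *
b=grab_frame("top");im=b["image"];P=pts(b)
cv2.imwrite("pics/crop.png",np.hstack([cv2.resize(im[205:285,120:230],None,fx=3.6,fy=3.6,interpolation=2),cv2.resize(im[190:270,340:450],None,fx=3.6,fy=3.6,interpolation=2)])[:,:,::-1])
def circ(x0,y0,zl,zh,r):
  m=(abs(P[...,0]-x0)<r)&(abs(P[...,1]-y0)<r)&(P[...,2]>zl)&(P[...,2]<zh)
  q=P[m][:,:2].astype(np.float32); (c,R)=cv2.minEnclosingCircle(q); print(m.sum(),c,R,q.mean(0))
circ(.42,.34,.11,.13,.05); circ(.42,.34,.022,.036,.06); circ(.455,-.165,.035,.054,.09); circ(.455,-.165,.065,.085,.06)
for n,c,r in(("pot",313,254),("chestfront",290,200)): print(n,P[r-3:r+3,c-3:c+3].reshape(-1,3).mean(0))
```

```text
256 (0.42197591066360474, 0.35158684849739075) 0.02332749217748642 [0.42180333 0.3501195 ]
211 (0.42210638523101807, 0.35122883319854736) 0.04262883961200714 [0.42176482 0.34206164]
1139 (0.4494817852973938, -0.16997990012168884) 0.06938454508781433 [ 0.45202535 -0.16481204]
274 (0.4537944197654724, -0.17003290355205536) 0.04262322559952736 [ 0.45334074 -0.17040539]
pot [0.39468135 0.04473745 0.08572713]
chestfront [0.51927989 0.10503403 0.25356186]
```

View pics/crop.png

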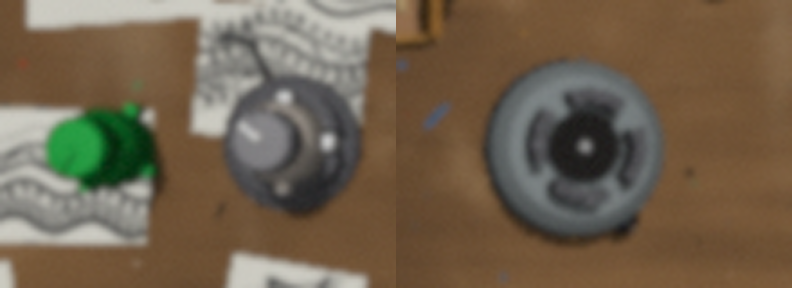

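```bash
python3 -m creep '[[[-1,0,0,-0.03,0,0,0],[-1,0.02,-0.04,-0.03,0,0,0],[-1,0.02,-0.045,-0.02,0,0,0],[-1,0.02,-0.045,0,0,0,0],[-1,0.02,-0.045,0,0,0,0],[-1,0.02,-0.045,0,0,0,0],[-1,0.02,-0.045,0,0,0,0],[-1,0.02,-0.045,0,0,0,0]]]' 40
```

```text
clock: 1.85
position: [0.2399, -0.251, 0.27]
tool_rot: [3.141, 0.0, 0.355]
force: [2.0, -0.0, 0.4]
grip_width: 0.0852
finger_force: 0.0
```

The crop shows the grey cap with its white ridge in the stand on the left, and the mixer slots at the diagonals, roughly 30° off the image axes, with the dial at the lower right. Next I go over the mixer for a close look, then on to the beaker.

```bash
python3 -m creep '[[[-1,0.045,0,-0.01,0,0,0],[-1,0.045,0,-0.01,0,0,0],[-1,0.045,0,-0.01,0,0,0],[-1,0.04,0,0,0,0,0],[-1,0,0,0,0,0,0],[-1,0,0,0,0,0,0]]]'
python3 - <<'E'
from h import *
s=observe();f=grab_frame("wrist");save(f,"w1");P=pts(f,s);print(s["position"],s["tool_rot"],f["T_tool_cam"].round(3))
np.savez("w1.npz",P=P,im=f["image"])
m=(P[...,2]>.06)&(P[...,2]<.085)&(np.hypot(P[...,0]-.453,P[...,1]+.17)<.06);print(m.sum())
q=P[m][:,:2].astype(np.float32)
if m.sum()>50: print(cv2.minEnclosingCircle(q))
E
```

```text
clock: 2.45
position: [0.4044, -0.1917, 0.2996]
tool_rot: [-3.141, 0.0, 0.356]
force: [-0.7, -0.1, 0.1]
grip_width: 0.0855
finger_force: 0.0
[ 0.40437155 -0.19170781  0.29962583] [-3.14089324e+00  4.76340704e-04  3.56031610e-01] [[ 0.001 -0.945 -0.327  0.084]
 [ 1.     0.001  0.001 -0.   ]
 [-0.    -0.327  0.945 -0.181]
 [ 0.     0.     0.     1.   ]]
1342
((0.4534285068511963, -0.1679486781358719), 0.042393650859594345)
```

View pics/w1.png

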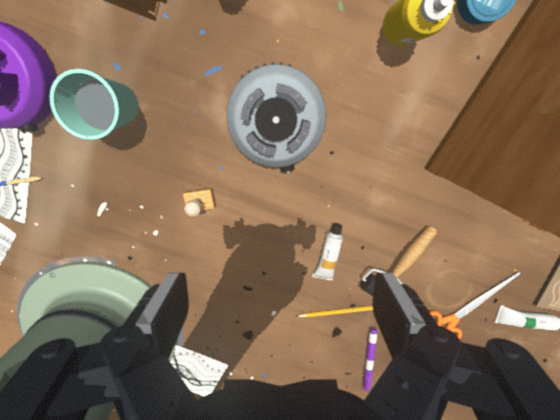

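The picture shows the mixer fully in view at (276,117), with four slots on the diagonals, the dial at (287,168) and the water pot at (88,104). Now the slot yaw, then on towards the beaker.

```bash
cat >> h.py <<'E'
def slots(P,c,zl,zh):
    d=P[...,:2]-np.array(c); r=np.hypot(d[...,0],d[...,1])
    m=(P[...,2]>zl)&(P[...,2]<zh)&(r>.034)&(r<.041)
    a=np.degrees(np.arctan2(d[...,1],d[...,0]))[m]%90
    h=np.histogram(a,30,(0,90))[0]; sm=[sum(h[(i+k)%30] for k in range(-3,4)) for i in range(30)]
    i=int(np.argmin(sm)); w=[(k,max(0,np.median(h)-h[(i+k)%30])) for k in range(-4,5)]
    return m.sum(),((i+.5+sum(k*x for k,x in w)/max(1,sum(x for _,x in w)))*3)%90,h
E
python3 - <<'E'
from h import *
P=np.load("w1.npz")["P"]; print(slots(P,(.4534,-.168),.068,.085)); print(observe()["qpos"].round(3))
E
python3 -m creep '[[[-1,0.017,-0.047,0,0,0,0],[-1,0.017,-0.047,0,0,0,0],[-1,0.017,-0.047,0,0,0,0],[-1,0.017,-0.047,0,0,0,0],[-1,0.017,-0.047,0,0,0,0],[-1,0.017,-0.047,0,0,0,0],[-1,0.014,-0.048,0,0,0,0],[-1,0.014,-0.048,0,0,0,0],[-1,0.014,-0.048,0,0,0,0],[-1,0,0,0,0,0,0]]]'
python3 -c "
from workcell import *;print(observe()['qpos'].round(3))"
```

```text
(np.int64(816), np.float64(32.12769230769231), array([38, 39, 41, 36, 44, 37, 17,  0,  0,  0,  0,  0,  0,  0,  0, 11, 42,
       36, 40, 38, 41, 38, 39, 43, 39, 40, 39, 40, 36, 42]))
[ 0.651  0.137 -0.379  1.879  0.056  1.136 -0.964]
clock: 3.5
position: [0.3896, 0.2622, 0.3002]
tool_rot: [-3.14, -0.001, 0.361]
force: [0.2, -1.9, -0.8]
grip_width: 0.0852
finger_force: 0.0
[-0.043  0.228 -0.798  1.817  0.175  1.168 -2.107]
```

Run:
```python
from h import *
s=observe();f=grab_frame("wrist");P=pts(f,s);print(s["position"])
np.savez("w2.npz",P=P,im=f["image"])
d=np.hypot(P[...,0]-.422,P[...,1]-.3515)
m=(P[...,2]>.115)&(P[...,2]<.135)&(d<.04);q=P[m][:,:2].astype(np.float32);print(m.sum(),cv2.minEnclosingCircle(q),q.mean(0),np.median(P[m][:,2]))
m=(P[...,2]>.022)&(P[...,2]<.038)&(d<.052);q=P[m][:,:2].astype(np.float32);print(m.sum(),cv2.minEnclosingCircle(q)[0:2])
ys,xs=np.where(d<.07);y0,y1,x0,x1=ys.min(),ys.max(),xs.min(),xs.max();print(x0,x1,y0,y1)
c=f["image"][y0:y1,x0:x1];cv2.imwrite("pics/c2.png",cv2.resize(c,None,fx=4,fy=4,interpolation=2)[:600,:800,::-1])
print(slots(P,(.422,.3515),.024,.038))
```

```text
[0.38961538 0.26217869 0.30016353]
1460 ((0.42203637957572937, 0.3541908264160156), 0.02321525290608406) [0.4229489 0.3534752] 0.12236741221591362
782 ((0.42208585143089294, 0.3540661036968231), 0.04244422912597656)
0 278 57 419
(np.int64(485), np.float64(88.66438356164383), array([ 4,  1,  4,  6,  8, 27, 20, 25, 24, 21, 24, 24, 23, 25, 20, 25, 21,
       21, 23, 22, 19, 20, 20, 20, 19,  8,  3,  2,  5,  1]))
```

View pics/c2.png

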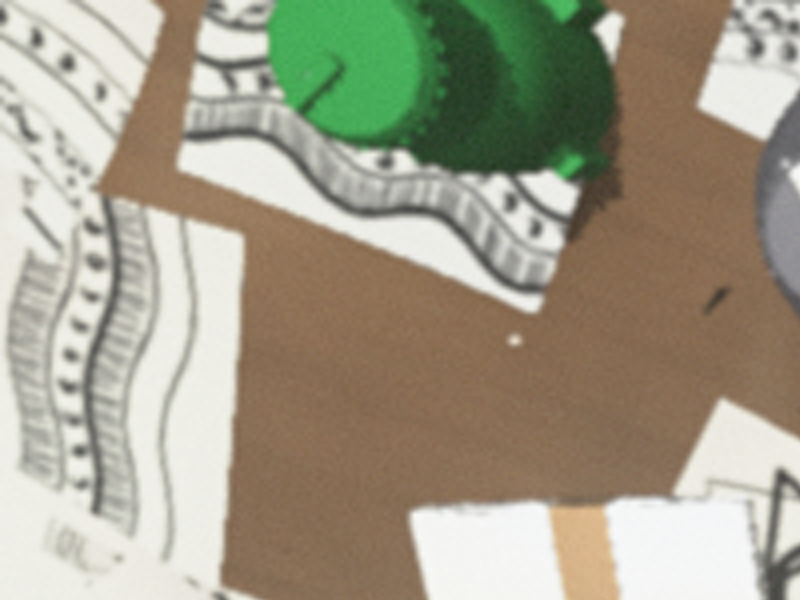

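That crop missed: it shows the green look-alike. I'll recrop around the cap from the same frame.

Run:
```python
from h import *
z=np.load("w2.npz");P=z["P"];im=z["im"]
m=(np.hypot(P[...,0]-.422,P[...,1]-.354)<.055)&(P[...,2]>.02)&(P[...,2]<.14)
ys,xs=np.where(m);y0,y1,x0,x1=ys.min(),ys.max(),xs.min(),xs.max();print(x0,x1,y0,y1)
c=im[y0:y1,x0:x1];k=560//max(c.shape[:2]);cv2.imwrite("pics/c3.png",cv2.resize(c,None,fx=k,fy=k,interpolation=2)[:,:,::-1]);print(k)
# ridge: bright pixels on cap top
d=P[...,:2]-np.array([.422,.354]);t=(np.hypot(d[...,0],d[...,1])<.021)&(P[...,2]>.115)
g=im.min(-1).astype(int);w=t&(g>np.percentile(g[t],93));q=P[w][:,:2]-[.422,.354];print(w.sum(),q.mean(0),g[t].max(),np.median(g[t]))
u=np.linalg.svd(q-q.mean(0))[2][0];print("ridge dir",np.degrees(np.arctan2(u[1],u[0])))
```

```text
190 256 78 143
8
87 [0.00691982 0.00887781] 246 146.0
ridge dir -129.24215909803544
```

View pics/c3.png

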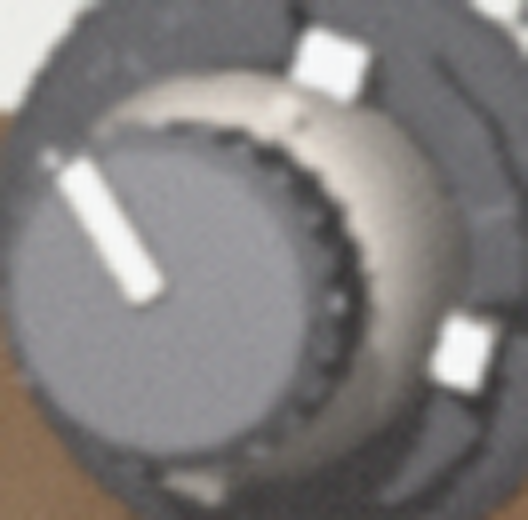

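The crop shows the ridge at (105,230) pointing at about +51° in the world frame. The shoulder mark at (290,110) sits above the +x rib, at about 0°, so the cap is about 51° open and the stand yaw is about 0. I approach with a tool yaw of about 80°, so the clockwise turn stays inside joint 7's range.

```bash
python3 -m creep '[[[-1,0.0313,-0.0372,0,0,0,0],[-1,0.0313,-0.0372,0,0,0,0],[-1,0,0,0.02,0,0,-8.5],[-1,0,0,0.02,0,0,-8.5],[-1,0,0,0.02,0,0,-8.5],[-1,0,0,0.02,0,0,-8.5],[-1,0,0,0.02,0,0,-8.5],[-1,0,0,0.02,0,0,-8.5],[-1,0,0,0.02,0,0,-8.5],[-1,0,0,0,0,0,0]]]'
python3 -c "
from workcell import *;print(observe()['qpos'].round(3))"
```

```text
clock: 4.55
position: [0.4244, 0.3458, 0.1579]
tool_rot: [-3.14, 0.004, 1.394]
force: [0.8, 0.0, 0.1]
grip_width: 0.0855
finger_force: 0.0
[-0.129  0.603 -0.95   1.806  0.565  1.036 -1.476]
```

```bash
python3 -m creep '[[[-1,0.0077,-0.0038,0,0,0,0],[-1,0,0,0,0,0,-8.5],[-1,0,0,0,0,0,-8.5],[-1,0,0,0,0,0,-8.5],[-1,0,0,0,0,0,-8.5],[-1,0,0,0,0,0,0]]]'
python3 -c "
from workcell import *;print(observe()['qpos'].round(3))"
```

```text
clock: 5.15
position: [0.4222, 0.3574, 0.161]
tool_rot: [3.141, -0.0, 1.985]
force: [1.0, -0.2, 0.0]
grip_width: 0.0854
finger_force: 0.0
[-0.074  0.666 -1.088  1.789  0.66   1.103 -0.979]
```

```bash
python3 -m creep '[[[-1,-0.003,-0.001,0.026,0,0,0],[-1,0,0,0.026,0,0,0],[-1,0,0,0.026,0,0,0],[-1,0,0,0,0,0,0],[0.3,0,0,0,0,0,0],[0.5,0,0,0,0,0,0],[1,0,0,0,0,0,0],[1,0,0,0,0,0,0],[1,0,0,0,0,0,0],[1,0,0,0,0,0,0]]]' 40
python3 -c "
from workcell import *;o=observe();print(o['qpos'].round(3),o['moment'])"
```

```text
clock: 6.15
position: [0.4211, 0.3562, 0.0857]
tool_rot: [3.139, -0.001, 1.988]
force: [-1.5, -0.5, 3.6]
grip_width: 0.0001
finger_force: 1.0
[-0.124  0.753 -1.01   1.857  0.772  0.98  -1.062] [-0.10537201  0.18527502 -0.00058052]
```

Run:
```python
from h import *
s=observe();print(s)
f=grab_frame("wrist");a=grab_frame("scene")
cv2.imwrite("pics/d.png",np.hstack([cv2.resize(f["image"],(400,300)),cv2.resize(a["image"][200:320,140:300],(400,300))])[:,:,::-1])
```

```text
{'clock': 6.15, 'qpos': array([-0.12442713,  0.75324048, -1.00974037,  1.85679979,  0.77175343,
        0.98004025, -1.06201718]), 'qd': array([ 0.00099086,  0.03222384,  0.05237242,  0.01274799,  0.05800924,
       -0.06304048, -0.00026706]), 'joint_efforts': array([ 2.91802838e+00, -8.36648440e+01, -1.93805534e+01, -2.53885138e+01,
        9.05218441e-02,  1.79727464e-01,  3.56247081e-03]), 'position': array([0.42106958, 0.35618365, 0.08565563]), 'tool_rot': array([ 3.13918749e+00, -1.44942980e-03,  1.98756962e+00]), 'force': array([-1.51422633, -0.48941847,  3.58898595]), 'moment': array([-0.10537201,  0.18527502, -0.00058052]), 'finger_force': 0.9558335665496998, 'grip_width': 0.00011713595491535752}
```

View pics/d.png

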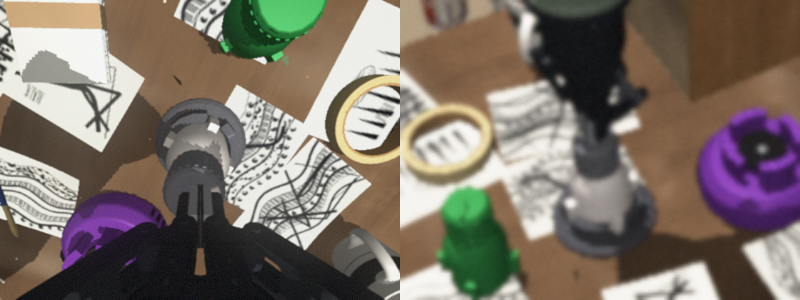

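The picture shows the fingers shut, with their tips at about (200,185) in front of or on the cap, and the beaker still standing in its stand. I need the depth to see where the cap is relative to the fingers.

Run:
```python
from h import *
s=observe();f=grab_frame("wrist");P=pts(f,s);b=grab_frame("top");Q=pts(b)
for nm,X in(("wrist",P),("top",Q)):
  d=np.hypot(X[...,0]-.422,X[...,1]-.354)
  m=(X[...,2]>.1)&(X[...,2]<.135)&(d<.07);q=X[m];print(nm,m.sum(),q.mean(0),q.min(0),q.max(0))
  m=(X[...,2]>.022)&(X[...,2]<.036)&(d<.06)
  if m.sum()>9:print(cv2.minEnclosingCircle(X[m][:,:2].astype(np.float32)))
h=f["range_z"]
for r in range(180,300,12): print(r,[tuple(P[r,c].round(3)) for c in(255,275,283,305)],f["image"][r,[255,275,283,305]].mean(-1).round())
```

```text
wrist 4362 [0.41823216 0.36630487 0.12010524] [0.39986281 0.33696502 0.10001697] [0.44636837 0.37857164 0.13499937]
((0.4222399890422821, 0.3552205264568329), 0.04253557324409485)<stdin>:5: RuntimeWarning: Mean of empty slice.
  ret = um.true_divide(
Traceback (most recent call last):
ValueError: zero-size array to reduction operation minimum which has no identity
```

Run:
```python
from h import *
s=observe();f=grab_frame("wrist");P=pts(f,s);R=tool(s)
L=(P-s["position"])@R
for r in range(200,400,10): print(r,[(tuple((L[r,c]*1000).round()),int(f["image"][r,c].mean())) for c in(262,273,280,290)])
print(s["position"],s["qpos"].round(3),s["grip_width"],s["force"])
```

```text
200 [((np.float64(22.0), np.float64(-11.0), np.float64(13.0)), 129), ((np.float64(23.0), np.float64(-5.0), np.float64(10.0)), 152), ((np.float64(23.0), np.float64(-0.0), np.float64(10.0)), 146), ((np.float64(23.0), np.float64(6.0), np.float64(11.0)), 187)]
210 [((np.float64(18.0), np.float64(-11.0), np.float64(7.0)), 130), ((np.float64(22.0), np.float64(-4.0), np.float64(-4.0)), 61), ((np.float64(21.0), np.float64(-0.0), np.float64(-3.0)), 60), ((np.float64(21.0), np.float64(6.0), np.float64(-2.0)), 67)]
220 [((np.float64(20.0), np.float64(-10.0), np.float64(-16.0)), 60), ((np.float64(22.0), np.float64(-4.0), np.float64(-21.0)), 63), ((np.float64(22.0), np.float64(-0.0), np.float64(-21.0)), 62), ((np.float64(21.0), np.float64(5.0), np.float64(-19.0)), 67)]
230 [((np.float64(21.0), np.float64(-9.0), np.float64(-31.0)), 59), ((np.float64(21.0), np.float64(-4.0), np.float64(-33.0)), 116), ((np.float64(21.0), np.float64(-0.0), np.float64(-33.0)), 67), ((np.float64(21.0), np.float64(5.0), np.float64(-33.0)), 58)]
240 [((np.float64(18.0), np.float64(-9.0), np.float64(-37.0)), 75), ((np.flo
[... 3473 characters left out ...]
t64(3.0), np.float64(-92.0)), 26)]
380 [((np.float64(14.0), np.float64(-5.0), np.float64(-116.0)), 24), ((np.float64(-12.0), np.float64(-3.0), np.float64(-91.0)), 69), ((np.float64(-198.0), np.float64(-0.0), np.float64(82.0)), 86), ((np.float64(-7.0), np.float64(3.0), np.float64(-95.0)), 22)]
390 [((np.float64(11.0), np.float64(-5.0), np.float64(-116.0)), 25), ((np.float64(11.0), np.float64(-2.0), np.float64(-116.0)), 25), ((np.float64(11.0), np.float64(-0.0), np.float64(-115.0)), 19), ((np.float64(10.0), np.float64(2.0), np.float64(-115.0)), 20)]
[0.42225001 0.35548005 0.08418801] [-0.124  0.755 -1.007  1.857  0.774  0.978 -1.062] -0.0001345093592508894 [-6.65843314 -4.49184753 30.13889051]
```

The depth shows the gripper body about 76 mm behind the TCP and the fingers visible only above the cap top. The grip clearly failed, and the upward force has grown to 30 N. I'll release it gently and look at the readings.

```bash
python3 -m creep '[[[1,0,0,-0.003,0,0,0]]]'; python3 -m creep '[[[-1,0,0,0,0,0,0],[-1,0,0,0,0,0,0],[-1,0,0,0,0,0,0]]]';python3 -m creep '[[[-1,0,0,0,0,0,0],[-1,0,0,0,0,0,0],[-1,0,0,0,0,0,0]]]'
python3 - <<'E'
from h import *
s=observe();f=grab_frame("wrist");save(f,"w5");P=pts(f,s)
d=np.hypot(P[...,0]-.422,P[...,1]-.354)
m=(P[...,2]>.115)&(P[...,2]<.13)&(d<.03);q=P[m][:,:2].astype(np.float32);print(m.sum(),cv2.minEnclosingCircle(q))
E
```

```text
clock: 6.5
position: [0.4223, 0.3546, 0.086]
tool_rot: [3.14, -0.0, 1.986]
force: [0.0, 1.0, -0.4]
grip_width: -0.0001
finger_force: 0.0
clock: 6.8
position: [0.4222, 0.3539, 0.0849]
tool_rot: [-3.141, 0.0, 1.986]
force: [0.4, -0.6, -0.5]
grip_width: 0.0433
finger_force: 0.0
clock: 7.1
position: [0.4221, 0.3541, 0.0849]
tool_rot: [-3.141, -0.0, 1.987]
force: [0.3, 0.0, 0.7]
grip_width: 0.0849
finger_force: 0.0
5583 ((0.421377032995224, 0.354837030172348), 0.02328825369477272)
```

View pics/w5.png

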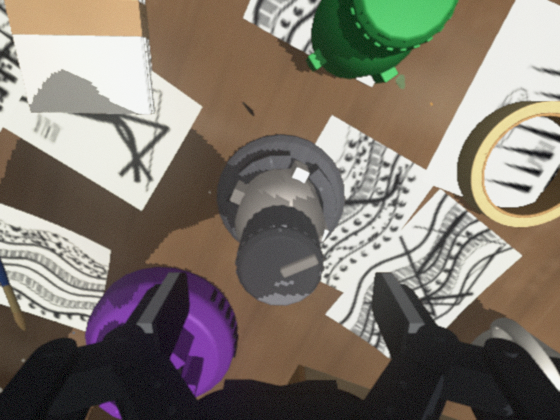

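The picture shows the beaker unmoved with its cap at (280,265), and the fingers open at (165,300) and (390,300). I'll read off where the finger tips really are.

Run:
```python
from h import *
s=observe();f=grab_frame("wrist");P=pts(f,s);L=((P-s["position"])@tool(s))*1000
print(f["T_tool_cam"].round(4).tolist(), f["fx"],f["fy"],f["cx"],f["cy"])
for r in range(268,330,6): print(r,[L[r,c].round().astype(int).tolist() for c in(150,165,180,280,380,390,405)])
m=(abs(L[...,0])<30)&(abs(L[...,1])>20)&(abs(L[...,1])<60)&(L[...,2]<20)&(L[...,2]>-75)
q=L[m];print(m.sum(),np.percentile(q[:,2],[50,90,99,100]))
```

```text
[[0.0009, -0.9446, -0.3283, 0.0847], [1.0, 0.0008, 0.0007, -0.0002], [-0.0004, -0.3283, 0.9446, -0.1812], [0.0, 0.0, 0.0, 1.0]] 326.8694848178119 326.8694848178119 280.1365950766207 207.32986613898427
268 [[-63, -116, 77], [-62, -103, 76], [-66, -92, 84], [2, 0, -37], [-65, 91, 81], [-65, 100, 81], [-65, 113, 81]]
274 [[-62, -112, 66], [-62, -99, 66], [11, -44, -57], [-1, 0, -38], [11, 43, -56], [11, 47, -57], [-71, 114, 81]]
280 [[-64, -110, 59], [11, -48, -63], [10, -43, -60], [-5, 0, -36], [10, 42, -60], [11, 46, -62], [-78, 115, 82]]
286 [[-65, -108, 53], [11, -47, -67], [8, -43, -61], [-7, 0, -38], [6, 43, -59], [11, 44, -66], [6, 54, -59]]
292 [[6, -54, -64], [10, -46, -70], [6, -42, -63], [-11, 0, -38], [4, 43, -61], [11, 43, -70], [11, 49, -71]]
298 [[7, -53, -68], [11, -44, -75], [3, -42, -64], [-15, 0, -38], [2, 43, -62], [9, 43, -72], [10, 48, -74]]
304 [[11, -49, -78], [11, -43, -78], [0, -43, -62], [-18, 0, -38], [-1, 43, -62], [8, 43, -74], [11, 46, -78]]
310 [[12, -47, -83], [9, -43, -80], [-2, -43, -64], [-112, 0, 84], [-3, 43, -63], [5, 43, -74], [11, 45, -82]]
316 [[11, -46, -86], [7, -42, -81], [-4, -43, -66], [-119, 0, 84], [-6, 43, -63], [3, 43, -75], [11, 44, -85]]
322 [[11, -45, -88], [5, -43, -81], [-7, -43, -66], [-126, 0, 83], [-8, 43, -64], [0, 43, -75], [11, 43, -88]]
328 [[9, -45, -89], [3, -43, -81], [-9, -43, -67], [-134, 0, 85], [-10, 43, -66], [-1, 43, -76], [9, 43, -89]]
3912 [-63.11744937  14.32203205  19.4677964   19.98011427]
```

The real finger tips sit about 38 mm behind the reported TCP. The shut tips touched the 122 mm cap top at a reported z of 84 mm, and the depth of the pads agrees. So the grasp on the cap needs a reported z of about 0.045.

```bash
python3 -m creep '[[[-1,0,0,0.02,0,0,0],[-1,0,0,0.02,0,0,0],[-1,0,0,0,0,0,0]]]'; python3 -m creep '[[[0.3,0,0,0,0,0,0],[1,0,0,0,0,0,0],[1,0,0,0,0,0,0],[1,0,0,0,0,0,0],[1,0,0,0,0,0,0]]]' 60
python3 -c "
from workcell import *;o=observe();print(o['qpos'].round(3),o['moment'])"
```

```text
clock: 7.5
position: [0.4213, 0.3531, 0.0432]
tool_rot: [-3.139, 0.001, 1.987]
force: [0.0, -0.6, 0.1]
grip_width: 0.0856
finger_force: 0.0
clock: 8.0
position: [0.4223, 0.3545, 0.046]
tool_rot: [3.14, -0.0, 1.987]
force: [-1.8, -2.7, 10.3]
grip_width: 0.044
finger_force: 59.6
[-0.153  0.804 -0.961  1.878  0.834  0.923 -1.105] [-0.43221151  0.4239897   0.03829018]
```

Gripped at 44 mm width. Now the clockwise turn, which is positive about tool z.

```bash
python3 -m creep '[[[1,0,0,0,0,0,8.5],[1,0,0,0,0,0,8.5],[1,0,0,0,0,0,8.5],[1,0,0,0,0,0,8.5]]]' 
python3 -c "
from workcell import *;o=observe();print(o['qpos'].round(3),o['moment'])"
python3 -m creep '[[[1,0,0,0,0,0,7],[1,0,0,0,0,0,5],[1,0,0,0,0,0,0]]]' 
python3 -c "
from workcell import *;o=observe();print(o['qpos'].round(3),o['moment'])"
```

```text
clock: 8.4
position: [0.4224, 0.3546, 0.046]
tool_rot: [3.141, -0.001, 1.387]
force: [-2.1, -0.9, 6.0]
grip_width: 0.0438
finger_force: 59.9
[-0.227  0.749 -0.835  1.881  0.737  0.85  -1.629] [-0.24475001  0.25819634  0.10610731]
clock: 8.7
position: [0.4224, 0.3545, 0.0461]
tool_rot: [3.141, -0.001, 1.181]
force: [-1.6, -0.6, 7.1]
grip_width: 0.044
finger_force: 60.6
[-0.256  0.732 -0.788  1.883  0.701  0.827 -1.807] [-0.36470956  0.16157503 -0.03921355]
```

```bash
for i in 1 2 3; do python3 -m creep '[[[1,0,0,0,0,0,3],[1,0,0,0,0,0,0]]]' | grep -E "tool_rot|force:"; python3 -c "
from workcell import *;o=observe();print(o['moment'])"; done
```

```text
tool_rot: [3.141, -0.001, 1.13]
force: [-2.0, -0.7, 8.5]
finger_force: 60.7
[-0.31109602  0.26999721  0.02721523]
tool_rot: [3.141, -0.001, 1.077]
force: [-2.1, -1.3, 9.0]
finger_force: 60.7
[-0.28833202  0.2506274  -0.03686616]
tool_rot: [3.141, -0.001, 1.026]
force: [-2.1, -1.4, 8.4]
finger_force: 60.5
[-0.33312279  0.33087642  0.45404876]
```

```bash
python3 -m creep '[[[1,0,0,0,0,0,2],[1,0,0,0,0,0,0],[1,0,0,0,0,0,0]]]' | grep -E "tool_rot|force:"; python3 -c "
from workcell import *;o=observe();print(o['moment'],o['qpos'].round(3))"
```

```text
tool_rot: [3.141, -0.001, 0.994]
force: [-1.6, -1.8, 8.8]
finger_force: 60.1
[-0.46928837  0.2981057   1.36456836] [-0.283  0.717 -0.746  1.884  0.667  0.806 -1.967]
```

Moment 1.36 N·m, so the cap is at its stop. I relax the twist a little and lift straight up.

```bash
python3 -m creep '[[[1,0,0,0,0,0,-2.5],[1,0,0,-0.01,0,0,0],[1,0,0,-0.02,0,0,0],[1,0,0,-0.03,0,0,0],[1,0,0,-0.03,0,0,0],[1,0,0,-0.03,0,0,0],[1,0,0,-0.01,0,0,0],[1,0,0,0,0,0,0]]]'
python3 - <<'E'
from h import *
print(observe()['qpos'].round(3))
s=observe();f=grab_frame("wrist");P=pts(f,s);L=((P-s["position"])@tool(s))*1000
im=f["image"];cv2.imwrite("pics/w6.png",cv2.resize(im[100:330,160:400],None,fx=2.4,fy=2.4)[:,:,::-1])
np.savez("w6.npz",P=P,L=L,im=im)
E
```

```text
clock: 10.4
position: [0.4226, 0.3544, 0.1764]
tool_rot: [3.141, -0.002, 1.034]
force: [0.0, 0.4, -2.7]
grip_width: 0.0437
finger_force: 62.0
[-0.181  0.554 -0.882  1.785  0.492  1.037 -1.785]
```

View pics/w6.png

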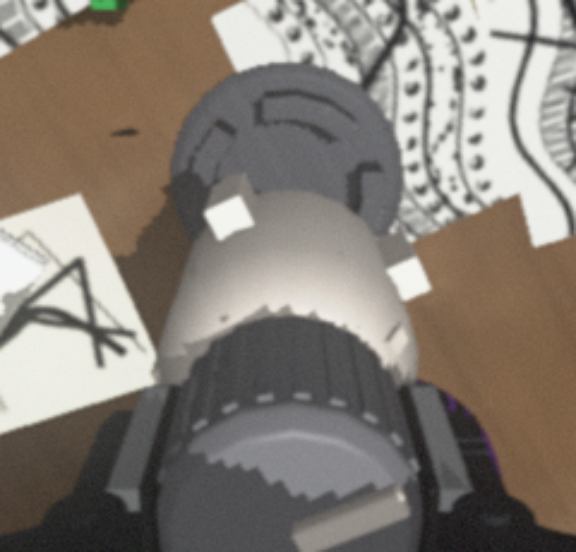

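The beaker is lifted upright. Its ribs show at crop (230,217) and (408,278), and the ridge at (350,515) points to the mark and rib on the right, so the cap is shut. I'll measure the rib angle in tool axes.

Run:
```python
from h import *
z=np.load("w6.npz");L=z["L"];im=z["im"]
print("cap/axis", L[250:300,280,:][::10].round().tolist())
for c,r in((256,190),(330,216)):
  w=im[r-9:r+10,c-11:c+12].min(-1)>205; q=L[r-9:r+10,c-11:c+12][w]; m=np.median(q,0); print(w.sum(),m.round(1),"angle",np.degrees(np.arctan2(m[1],m[0])).round(1),np.hypot(m[0],m[1]).round(1))
```

```text
cap/axis [[23.0, -0.0, -58.0], [23.0, -0.0, -67.0], [22.0, -0.0, -73.0], [19.0, -0.0, -76.0], [15.0, -0.0, -76.0]]
203 [ 31.1 -14.8   3.4] angle -25.5 34.5
182 [15.1 30.1  3.7] angle 63.4 33.7
```

Rib offset is about 64° in tool axes, so the ribs sit at −4.7° in the world. The mixer slots are at about 33°, so I turn +38° counter-clockwise. First the carry, in front of the chest and above the pot.

```bash
python3 -m creep '[[[1,-0.02,0.014,0,0,0,0],[1,-0.033,0.0225,0,0,0,0],[1,-0.041,0.028,0,0,0,0],[1,-0.041,0.028,0,0,0,0],[1,-0.041,0.028,0,0,0,0],[1,-0.041,0.028,0,0,0,0],[1,-0.041,0.028,0,0,0,0],[1,-0.041,0.028,0,0,0,0],[1,-0.041,0.028,0,0,0,0],[1,-0.035,0.024,0,0,0,0]]]'; python3 -m creep '[[[1,-0.02,0.014,0,0,0,0],[1,0,0,0,0,0,-7.6],[1,0,0,0,0,0,-7.6],[1,0,0,0,0,0,-7.6],[1,0,0,0,0,0,-7.6],[1,0,0,0,0,0,-7.6],[1,0,0,0,0,0,0],[1,0,0,0,0,0,0]]]'; python3 -c "
from workcell import *;o=observe();print(o['qpos'].round(3),o['tool_rot'],o['position'])"
```

```text
clock: 11.45
position: [0.4503, -0.1021, 0.1738]
tool_rot: [-3.14, 0.001, 1.034]
force: [0.9, 1.3, -1.8]
grip_width: 0.0433
finger_force: 62.0
clock: 12.25
position: [0.4527, -0.1236, 0.1742]
tool_rot: [-3.141, -0.001, 1.694]
force: [-0.6, 0.1, -1.3]
grip_width: 0.0436
finger_force: 62.1
[ 0.941  0.472 -1.042  1.98   0.494  0.972 -0.222] [-3.14050847e+00 -1.16747141e-03  1.69431726e+00] [ 0.45274276 -0.12359478  0.17416014]
```

```bash
python3 -m creep '[[[1,-0.025,-0.003,0,0,0,0],[1,-0.02,-0.0015,0,0,0,0],[1,0,0,0,0,0,0],[1,0,0,0,0,0,0]]]'
python3 - <<'E'
from h import *
s=observe();print(s['position'],s['tool_rot'])
f=grab_frame("wrist");P=pts(f,s);L=((P-s["position"])@tool(s))*1000
cv2.imwrite("pics/w7.png",cv2.resize(f["image"][60:330,140:420],None,fx=2.1,fy=2.1)[:,:,::-1])
np.savez("w7.npz",P=P,L=L,im=f["image"])
d=P[...,:2]-[.4535,-.1685];r=np.hypot(d[...,0],d[...,1])
m=(P[...,2]>.066)&(P[...,2]<.085)&(r<.05)
from scipy.optimize import least_squares
q=P[m][:,:2];
o=q[np.hypot(*(q-[.4535,-.1685]).T)>.0405]
print(m.sum(),len(o), least_squares(lambda c:np.hypot(o[:,0]-c[0],o[:,1]-c[1])-.042,[.4535,-.1685]).x)
m=(P[...,2]>.04)&(P[...,2]<.052)&(r>.06)&(r<.075);q=P[m][:,:2];a=np.degrees(np.arctan2(*(d[m].T[::-1])))
# outermost per angle bin
e=np.array([q[(a>k)&(a<=k+6)][np.argmax(r[m][(a>k)&(a<=k+6)])] for k in range(-180,180,6) if ((a>k)&(a<=k+6)).sum()>4])
print(len(e),least_squares(lambda c:np.hypot(e[:,0]-c[0],e[:,1]-c[1])-.068,[.4535,-.1685],loss="soft_l1",f_scale=.001).x)
a=np.degrees(np.arctan2(d[...,1],d[...,0]))
mm=(P[...,2]>.066)&(P[...,2]<.085)&(r>.034)&(r<.041);h=np.histogram(a[mm],60,(-180,180))[0];print(list(zip(range(-180,180,6),h)))
E
```

```text
clock: 12.65
position: [0.4543, -0.1687, 0.1747]
tool_rot: [-3.141, -0.001, 1.696]
force: [0.7, 1.2, -0.9]
grip_width: 0.0436
finger_force: 62.1
[ 0.45431811 -0.16868346  0.17465848] [-3.14125111e+00 -5.17440033e-04  1.69553386e+00]
1315 370 [ 0.45377224 -0.16829373]
25 [ 0.45210415 -0.1755826 ]
[(-180, np.int64(32)), (-174, np.int64(37)), (-168, np.int64(23)), (-162, np.int64(0)), (-156, np.int64(0)), (-150, np.int64(0)), (-144, np.int64(0)), (-138, np.int64(0)), (-132, np.int64(0)), (-126, np.int64(0)), (-120, np.int64(0)), (-114, np.int64(0)), (-108, np.int64(0)), (-102, np.int64(0)), (-96, np.int64(0)), (-90, np.int64(0)), (-84, np.int64(0)), (-78, np.int64(0)), (-72, np.int64(0)), (-66, np.int64(0)), (-60, np.int64(0)), (-54, np.int64(0)), (-48, np.int64(0)), (-42, np.int64(0)), (-36, np.int64(0)), (-30, np.int64(0)), (-24, np.int64(0)), (-18, np.int64(0)), (-12, np.int64(0)), (-6, np.int64(1)), (0, np.int64(18)), (6, np.int64(33)), (12, np.int64(33)), (18, np.int64(37)), (24, np.int64(0)), (30, np.int64(0)), (36, np.int64(0)), (42, np.int64(0)), (48, np.int64(36)), (54, np.int64(38)), (60, np.int64(35)), (66, np.int64(38)), (72, np.int64(36)), (78, np.int64(36)), (84, np.int64(39)), (90, np.int64(38)), (96, np.int64(39)), (102, np.int64(36)), (108, np.int64(4)), (114, np.int64(0)), (120, np.int64(0)), (126, np.int64(0)), (132, np.int64(34)), (138, np.int64(34)), (144, np.int64(36)), (150, np.int64(34)), (156, np.int64(35)), (162, np.int64(35)), (168, np.int64(36)), (174, np.int64(31))]
```

View pics/w7.png

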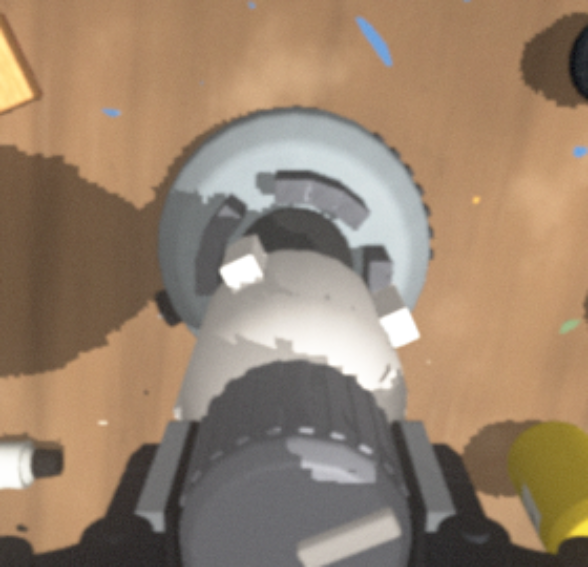

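The picture shows the beaker above the mixer, with two of its ribs, at (240,270) and (400,328), roughly over the slots. The slots measure 33.2° and the ribs 33.1°, and the centres agree within 1 mm. Descending.

```bash
python3 -m creep '[[[1,0,-0.0006,0.02,0,0,0],[1,0,0,0.02,0,0,0],[1,0,0,0.014,0,0,0],[1,0,0,0,0,0,0]]]' 80; python3 -m creep '[[[1,0,0,0.004,0,0,0],[1,0,0,0.004,0,0,0],[1,0,0,0.004,0,0,0],[1,0,0,0,0,0,0]]]'; python3 -c "
from workcell import *;o=observe();print(o['moment'],o['tool_rot'])"
```

```text
clock: 13.1
position: [0.4532, -0.1681, 0.1197]
tool_rot: [-3.14, -0.001, 1.699]
force: [-0.0, 0.1, -1.7]
grip_width: 0.0434
finger_force: 81.5
clock: 13.5
position: [0.4538, -0.169, 0.1088]
tool_rot: [-3.141, -0.0, 1.698]
force: [0.1, 0.2, -1.2]
grip_width: 0.0432
finger_force: 81.5
[-0.01433457 -0.04600687  0.01536497] [-3.14141781e+00 -3.48668610e-05  1.69845579e+00]
```

```bash
python3 -m creep '[[[1,0,0,0.003,0,0,0],[1,0,0,0.003,0,0,0],[1,0,0,0.003,0,0,0],[1,0,0,0,0,0,0]]]'; python3 -m creep '[[[1,0,0,0.003,0,0,0],[1,0,0,0.003,0,0,0],[1,0,0,0,0,0,0]]]'; python3 -c "
from workcell import *;o=observe();print(o['moment'],o['tool_rot'])"
```

```text
clock: 13.9
position: [0.4537, -0.1689, 0.0996]
tool_rot: [-3.141, -0.0, 1.699]
force: [0.4, 0.9, -0.6]
grip_width: 0.0432
finger_force: 81.5
clock: 14.2
position: [0.454, -0.1689, 0.0938]
tool_rot: [3.142, -0.0, 1.699]
force: [-0.3, -0.5, 3.2]
grip_width: 0.0431
finger_force: 82.0
[ 0.04797009  0.07774071 -0.01501303] [ 3.14152714e+00 -1.64975684e-05  1.69875430e+00]
```

The ribs have dropped in and the foot is on the plate. Pressing down against the spring.

```bash
for i in 1 2 3; do python3 -m creep '[[[1,0,0,0.002,0,0,0],[1,0,0,0.001,0,0,0],[1,0,0,0,0,0,0]]]' | grep -E "position|force:"; done
```

```text
position: [0.454, -0.169, 0.091]
force: [-0.9, 0.0, 5.5]
finger_force: 82.1
position: [0.4541, -0.169, 0.0881]
force: [-2.6, -0.1, 8.1]
finger_force: 82.7
position: [0.4551, -0.1693, 0.0873]
force: [-13.8, 0.6, 62.2]
finger_force: 88.3
```

```bash
python3 -m creep '[[[1,0,0,-0.0012,0,0,0],[1,0,0,0,0,0,0],[1,0,0,0,0,0,0],[1,0,0,0,0,0,0]]]'| grep -E "position|force:"; python3 -c "
from workcell import *;o=observe();print(o['moment'],o['tool_rot'],o['clock'])"
```

```text
position: [0.4547, -0.1692, 0.0876]
force: [-9.0, 1.0, 39.7]
finger_force: 85.6
[ 0.1571461   2.35829926 -0.08725176] [3.14045592e+00 1.91488498e-03 1.69855327e+00] 15.5
```

```bash
python3 -m creep '[[[1,0,0,-0.0006,0,0,0],[1,0,0,0,0,0,0],[1,0,0,0,0,0,0],[1,0,0,0,0,0,0]]]'| grep -E "position|force:"
python3 - <<'E'
from h import *
z=np.load("w7.npz");L=z["L"];im=z["im"].astype(int)
m=(np.hypot(L[...,0],L[...,1])<22)&(abs(L[...,2]+77)<6)
g=im.min(-1);w=m.copy();w&=(im[...,0]>135)
ys,xs=np.where(w);k=(ys>300);q=L[ys[k],xs[k],:2]
c=q.mean(0);u=np.linalg.svd(q-c)[2][0];print(len(q),c,"ridge axis",np.degrees(np.arctan2(u[1],u[0])),"centroid",np.degrees(np.arctan2(c[1],c[0])))
b=grab_frame("top");P=pts(b)
for n,c,zl in(("pot",(.395,.045),.075),("tape",(.579,.45),.015)):
  d=np.hypot(P[...,0]-c[0],P[...,1]-c[1]);m=(d<.07)&(P[...,2]>zl)&(P[...,2]<zl+.02);print(n,P[m].mean(0))
E
```

```text
position: [0.4544, -0.1691, 0.0878]
force: [-6.4, -0.0, 29.1]
finger_force: 84.5
723 [5.43300937 9.34510277] ridge axis -117.84991729960637 centroid 59.827350204515426
pot [0.39283989 0.04082579 0.08469404]
tape [0.58434117 0.45674981 0.0236771 ]
```

```bash
python3 -c "
from workcell import *;print(observe()['force']);print(job_done())"
```

```text
[-6.5897008   0.14003403 29.85817201]
the job is handed in; nothing more can be done
None
```

I screwed the cap shut to its stop and carried the beaker to the mixer. It is fully home in the collar, and I handed the job in at about 17 s, still gripping it and pressing down with about 30 N. One slip: on the first grasp attempt the fingers shut on top of the cap instead of around it and pressed there with up to 30 N, because the real fingertips sit about 38 mm higher than the reported tool point. At the end I checked that the pot and tape were still in place, but not the ink bottle.

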